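# Spring open the wide punch case

## Task

Two punch cases stand on the jeweller's bench. Press down the release tab at the front of the wider case with a fingertip so that its sprung lid pops up, then push that lid back until it is fully open and stays open. Leave the narrower case shut and the other things on the bench where they stand.

Things in the scene. Friction and masses are not known exactly. Their poses are not given: they have to be found in the camera images.
- wide_case: The wider case: dark wooden box, 120 mm deep (x), 170 mm wide (y), 50 mm high, fixed to the bench, with a flat bare-metal lid and doming punches inside. Origin at the centre of its underside; x points from the front (latch side, roughly towards the robot) to the hinge side, y along the hinge, z up. It never moves.
- wide_tab_pad (a point): Where to press: on the upper face of the wider case's dark steel release tab (30 mm wide in y, 40 mm long in x, 5 mm thick), which juts level from the middle of the case's front. The point is 98 mm in front of the case's centre, 36 mm above the bench, 14 mm from the tab's free end. A latch hook 18 mm wide stands up 24 mm behind this point, to 63 mm above the bench.
- wide_tab (a joint): Turn of the wider case's tab in rad: 0 at rest, lid released at about 0.19, stop at 0.4. It pivots 30 mm behind wide_tab_pad: pressed straight down there it releases the lid after about 6 mm (about 4 N), stops after about 12 mm (about 6 N), and springs back up when let go.
- wide_lid (a joint): Opening angle of the wider case's lid in rad: 0 shut (level), about 0.6 (+-0.05) where a spring plunger holds it once released, 1.57 upright, 1.85 at its stop, fully open. Let go below upright it falls back on to the plunger; past upright it falls gently to the stop and stays.
- wide_hinge (a point): Middle of the wider lid's hinge line, on the lid's underside: 60 mm behind the case's centre, 50 mm above the bench. The hinge line runs along the case's y.
- wide_lid_edge (a point): Middle of the lower front edge of the wider lid, opposite the hinge and 120 mm from it; it moves with the lid. The lid is a flat plate, 120 mm by 170 mm by 6 mm, about 0.1 kg; under 2 N at this edge turns it from its sprung-up rest.
- narrow_case: The narrower case, to be left shut: the same make and height, 120 mm deep (x), 100 mm wide (y). Origin at the centre of its underside, axes as for the wider case. Fixed to the bench.
- narrow_lid (a joint): Opening angle of the narrower case's lid in rad, 0 shut (rests at about 0.01).
- tin: Loose round metal tin with a flat top, 36 mm across, 28 mm high, in front of the wider case to one side of its tab. Origin at the centre of its underside.
- punch: Loose steel doming punch standing on end, 18 mm across, 58 mm high, in front of the narrower case to one side of its tab. Origin at the centre of its underside.
- hammer: Loose hammer lying crosswise on the bench behind the cases, 255 mm long, head 90 mm long and 28 mm high. Origin on the underside, mid-length of the handle; x along the hammer to its head.
- tumbler: Loose drinking glass, 72 mm across, 110 mm high, right of the cases. Origin at the centre of its underside.
- bottle: Loose clear bottle, 60 mm across, 190 mm high, left of the cases. Origin at the centre of its underside.
- waxbar: Loose bar of reddish polishing compound, 75 mm by 28 mm by 24 mm, right of the cases. Origin at the centre of its underside.
Things that resemble listed ones, but are neither listed nor needed, are in the scene too. What is shaped like the wide_case but pink is not meant.

How it is judged:
By the outcome, as a careful person would: the job done as asked, in the order asked, and still so for the second after the job is handed in, with the robot touching nothing.
It also fails if it takes over 48 s, if anything falls off the work surface, if the arm or the gripper's body presses on something with over 40 N, if the wrist force passes 120 N, or if a joint passes its speed limit or range.

## Robot

A 7-joint arm with a two-finger parallel gripper is mounted at the origin on the work surface. World frame = base frame: x ahead of the robot, y to its left, z up, the work surface at z = 0. Lengths are in m, angles in rad, forces in N, time in s.
With the tool pointing down it reaches from about 0.425 to 0.875 m from the base axis. Payload 8.4 kg.
Tool frame: the origin (TCP) lies at the very end of the fingers, on their centre line; the grasp point (between the pads) lies 19 mm behind it; z points along the fingers, y is the direction in which the jaws open and shut (so a half turn about z gives the same grasp; the last joint's range is limited). The gripper opens to 87 mm and grips with 3 to 60 N. Pads are 19 mm wide; open, the fingers measure 117 mm over their backs; the gripper's body (75 mm by 190 mm) begins 51 mm behind the grasp point.
Start: joints at [1.237, 0.333, 0.04, 1.465, -0.013, 1.343, -0.059], TCP at [0.151, -0.632, 0.183] pointing down, gripper open.
Joint ranges: [-2.58, 2.58], [-0.38, 2.09], [-1.3, 1.39], [0.25, 2.4], [-1.5, 4.64], [0.08, 2.09], [-2.65, 2.65]. Speed limits (rad/s): [2.22, 2.22, 2.79, 2.79, 3.14, 3.14, 3.14].

## Interface

Orientations are given as a 3x3 rotation matrix whose columns are the frame's x, y, z axes.
In Python, from bench import ctrl gives the robot as it stands.
- The arm moves only by the tool jog_arm, never from a script. Its argument "increments" is a list of rows, each a list of 3 entries, a list of its own where there are three numbers: the finger opening in mm, from 0 to 87, then the shift along the tool's x, y, z in units of 15 cm (1.0 is 15 cm), then the turn, a rotation vector about the tool's x, y, z in units of 90 degrees (1.0 is 90 degrees). A call has 1 to 10 rows; each row shifts and turns the pose as measured when the row begins, along the tool's axes as they then stand; what a row does not reach is not made up. A row lasts 1/12 s, in which the tool goes at most 41.7 mm and 7.16 degrees, less where a joint would pass 70% of its speed; a pose out of reach is approached as far as the arm can. A call with a number of a shift or a turn outside -1 to 1 is refused whole. A call with a gripper value outside its range is refused whole. The fingers move at their own pace and stop on an object; "newtons" is the grip in N (left out, the last holds). Time passes only in rows, so rows that do not move let the fingers close. It gives the time, the measured TCP pose, the force and the opening at its end, in the units of the state.
- ctrl.get_obs(): the state, without advancing time (a new reading comes with each control period).
- ctrl.camera(name): name is "side" or "top"; returns (picture, depth): 480x640x3 uint8, blue, green, red; 480x640 float32, m along the optical axis (not along the pixel's ray), 0 where there is no reading.
- ctrl.calibration(name): a dict with "intrinsics" (3x3 intrinsics, pixels), "dist" ([k1, k2, p1, p2, k3] as OpenCV has them; the pictures are not rectified), "view" (4x4, takes a point from world to camera coordinates). Camera axes: x right, y up, looking along -z (the intrinsics and any distortion apply to the point x, -y, -z); pixel columns grow to the right and rows downward; lengths in m; the calibration is good to about 2 mm. A picture is of the moment at which its call begins. calibration takes no time and is no camera call.
- ctrl.job_done(): hands the job in, once; it reports no verdict.
The state is a dict: "t": time; "q": joint angles; "joint_vel": joint speeds; "joint_torque": joint torques, N m; "tcp_pos": TCP position; "tcp_rot": TCP orientation; "force": force on the tool from outside, world axes, zero at the start; "moment": the same for the moment, N m; "finger_gap": finger opening in m.
Only numpy, scipy, OpenCV 4.12 (cv2) and the standard library are available. Lean on these libraries where they do the work, as an engineer would, in place of code of your own. Each camera call takes 0.05 s, during which the arm holds its last target. There are 200 camera calls.

## Working session

There is one attempt and no reset: what is moved stays moved. The work goes in short steps, Python scripts to look and compute and a tool call to move; the robot and the scene stay as the last step left them, time stands still between calls to the robot, and variables do not carry over. Pictures are saved under pics/ and viewed, about 8 in all and at most 12, crops included, and the job is handed in when it is done.

Besides the shell and the picture viewer there is one more tool, called after "Request:" by a JSON object that holds its "op" and its "data", one argument or row to a line. jog_arm: Moves the arm, as the interface text tells. Its arguments: {"type":"object","properties":{"increments":{"type":"array"},"newtons":{"type":"number"}},"required":["increments"]}

```bash
mkdir -p pics; cat > h.py <<'E'
import numpy as np, cv2
from bench import ctrl
def world(name, depth, px):
    c=ctrl.calibration(name); K=np.array(c["intrinsics"],float); d=np.array(c["dist"],float); V=np.array(c["view"])
    px=np.atleast_2d(np.array(px,float)); n=cv2.undistortPoints(px[:,None],K,d)[:,0]
    z=depth[px[:,1].astype(int),px[:,0].astype(int)]
    P=np.c_[n[:,0]*z,-n[:,1]*z,-z,np.ones(len(z))]
    return (np.linalg.inv(V)@P.T).T[:,:3], z
def proj(name,P):
    c=ctrl.calibration(name); V=np.array(c["view"]); P=np.atleast_2d(P)
    p=(V[:3,:3]@P.T).T+V[:3,3]; p=p*[1,-1,-1]
    return cv2.projectPoints(p,np.zeros(3),np.zeros(3),np.array(c["intrinsics"],float),np.array(c["dist"],float))[0][:,0]
E
python3 - <<'E'
from h import *
for n in("top","side"):
    p,d=ctrl.camera(n); cv2.imwrite(f"pics/{n}0.png",p); np.save(f"{n}0.npy",d); print(n,np.array(ctrl.calibration(n)["view"]).round(3).tolist())
o=ctrl.get_obs();print(o["t"],o["tcp_pos"],np.array(o["tcp_rot"]).round(3),o["finger_gap"])
E
```

```text
top [[-0.029, -1.0, -0.003, 0.008], [0.98, -0.029, 0.198, -0.525], [-0.198, 0.002, 0.98, -1.253], [0.0, 0.0, 0.0, 1.0]]
side [[-0.984, -0.18, -0.01, 0.522], [0.11, -0.645, 0.756, -0.109], [-0.142, 0.743, 0.654, -0.971], [0.0, 0.0, 0.0, 1.0]]
0.1 [ 0.15106448 -0.63170032  0.18193974] [[ 0.973  0.233 -0.   ]
 [ 0.233 -0.973  0.001]
 [-0.    -0.001 -1.   ]] 0.08688357847849024
```

View pics/top0.png

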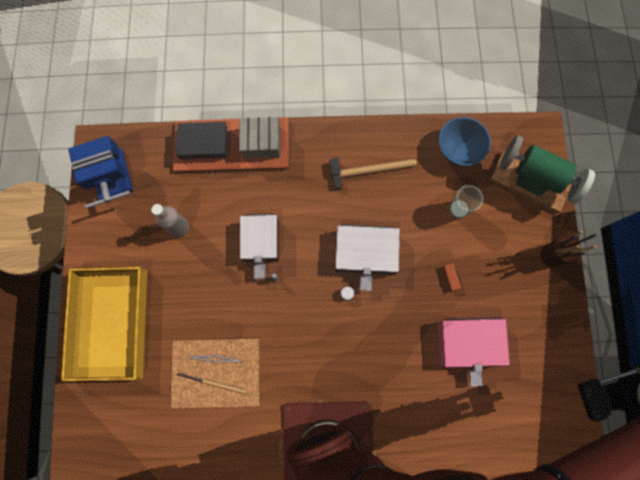

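View pics/side0.png

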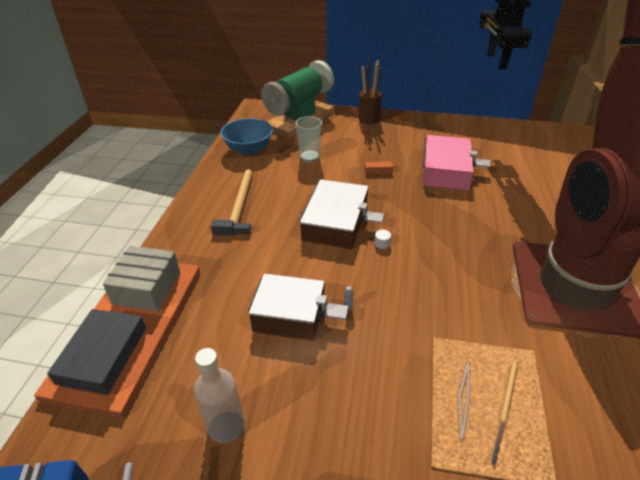

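The top view shows the wide case with its lid centred at about (368,250), its tab at (366,283) and the tin at (347,293). The narrow case is at (259,238) with the punch at (274,277). The pink decoy is at (475,345). Next I fit the wide lid and the tab from depth.

```bash
python3 - <<'E'
from h import *
d=np.load("top0.npy")
u,v=np.meshgrid(np.arange(300,500),np.arange(190,320)); px=np.c_[u.ravel(),v.ravel()]
W,z=world("top",d,px)
m=(W[:,2]>.045)&(W[:,2]<.07)&(z>0)&(px[:,0]<420)&(px[:,0]>325)
im=np.zeros(d.shape,np.uint8); im[px[m,1],px[m,0]]=1
n,l,s,c=cv2.connectedComponentsWithStats(im); k=1+np.argmax(s[1:,4]); print(s[k])
e=cv2.morphologyEx((l==k).astype(np.uint8),cv2.MORPH_OPEN,np.ones((9,9)))
ys,xs=np.nonzero(e); L,_=world("top",d,np.c_[xs,ys]); print("lid z",np.median(L[:,2]),len(L))
r=cv2.minAreaRect((L[:,:2]*1000).astype(np.float32)); print("rect",r, cv2.boxPoints(r).round().tolist())
m=(W[:,2]>.015)&(W[:,2]<.075)&(z>0)&(px[:,1]>266)&(px[:,0]<400)&(px[:,0]>330)
im[:]=0; im[px[m,1],px[m,0]]=1
n,l,s,c=cv2.connectedComponentsWithStats(im)
for k in range(1,n):
    if s[k,4]<15: continue
    ys,xs=np.nonzero(l==k); T,_=world("top",d,np.c_[xs,ys]); print("blob",s[k],c[k].round(1),np.median(T,0).round(4),T.min(0).round(3),T.max(0).round(3))
ds=np.load("side0.npy")
# side: lid
u,v=np.meshgrid(np.arange(295,400),np.arange(175,255)); px=np.c_[u.ravel(),v.ravel()]
W,z=world("side",ds,px)
m=(W[:,2]>.051)&(W[:,2]<.061)&(z>0); im[:]=0; im[px[m,1],px[m,0]]=1
e=cv2.morphologyEx(im,cv2.MORPH_OPEN,np.ones((9,9))); ys,xs=np.nonzero(e)
L,_=world("side",ds,np.c_[xs,ys]); r=cv2.minAreaRect((L[:,:2]*1000).astype(np.float32)); print("side rect",r,np.median(L[:,2]),cv2.boxPoints(r).round().tolist())
m=(z>0)&(W[:,2]>.03)&(W[:,2]<.041)&(px[:,0]>362)&(px[:,1]<228); print("side tab",m.sum(),np.median(W[m],0),W[m].min(0),W[m].max(0))
m=(z>0)&(W[:,2]>.02)&(W[:,2]<.034)&(px[:,0]>372)&(px[:,1]>228); print("side tin",m.sum(),W[m].min(0),W[m].max(0))
E
```

```text
[ 335  224   64   51 2826]
lid z 0.05859485382389806 2749
rect ((525.5867919921875, -125.1035385131836), (170.05319213867188, 129.59591674804688), 85.88732147216797) [[455.0, -205.0], [584.0, -215.0], [596.0, -45.0], [467.0, -36.0]]
blob [335 267  63  23 523] [367.5 273.4] [ 0.4613 -0.1202  0.0447] [ 0.413 -0.204  0.015] [ 0.473 -0.036  0.072]
blob [341 286  13  14 133] [346.6 292.7] [ 0.405  -0.0665  0.03  ] [ 0.389 -0.084  0.015] [ 0.425 -0.05   0.036]
side rect ((525.0140380859375, -125.02608489990234), (175.7289276123047, 125.00550079345703), 85.42439270019531) 0.05654606655698208 [[456.0, -208.0], [580.0, -218.0], [594.0, -42.0], [470.0, -32.0]]
side tab 189 [ 0.43417376 -0.1151145   0.03526287] [ 0.41069142 -0.20400425  0.03042636] [ 0.45942886 -0.09676645  0.04033572]
side tin 161 [ 0.38878246 -0.08287644  0.0200993 ] [ 0.42316753 -0.04633129  0.03116386]
```

Wide case: centre (0.526, -0.125), yaw about -0.075, so the pad is near (0.428, -0.118). I'll close the fingers, yaw the tool to match the case, and travel at height.

Request:
{"op": "jog_arm", "data": {
  "increments": [
    [0, [0, 0, 0], [0, 0, 0.07]],
    [0, [0, 0, 0], [0, 0, 0.07]],
    [0, [0, 0, 0], [0, 0, 0.07]],
    [0, [0.1, -0.22, 0], [0, 0, 0]],
    [0, [0.1, -0.22, 0], [0, 0, 0]],
    [0, [0.1, -0.22, 0], [0, 0, 0]],
    [0, [0.1, -0.22, 0], [0, 0, 0]],
    [0, [0.1, -0.22, 0], [0, 0, 0]],
    [0, [0.1, -0.22, 0], [0, 0, 0]],
    [0, [0.1, -0.22, 0], [0, 0, 0]]
  ],
  "newtons": 20
}}

```text
t: 0.93
tcp_pos: [0.2773, -0.409, 0.1753]
tcp_rot: [[0.992, -0.126, -0.009], [-0.126, -0.992, 0.008], [-0.01, -0.007, -1.0]]
force: [1.0, 0.2, 0.3]
finger_gap: 0.0283
```

Request:
{"op": "jog_arm", "data": {
  "increments": [
    [0, [0.08, -0.23, 0], [0, 0, -0.03]],
    [0, [0.08, -0.23, 0], [0, 0, 0]],
    [0, [0.08, -0.23, 0], [0, 0, 0]],
    [0, [0.08, -0.23, 0], [0, 0, 0]],
    [0, [0.08, -0.23, 0], [0, 0, 0]],
    [0, [0.08, -0.23, 0], [0, 0, 0]],
    [0, [0.08, -0.23, 0], [0, 0, 0]],
    [0, [0.08, -0.2, 0], [0, 0, 0]],
    [0, [0, 0, 0], [0, 0, 0]]
  ]
}}

```text
t: 1.68
tcp_pos: [0.3997, -0.1248, 0.1748]
tcp_rot: [[0.998, -0.068, -0.01], [-0.068, -0.998, 0.008], [-0.011, -0.007, -1.0]]
force: [0.0, 0.1, 0.2]
finger_gap: 0.0004
```

Request:
{"op": "jog_arm", "data": {
  "increments": [
    [0, [0.18, -0.06, 0], [0, 0, 0]],
    [0, [0, 0, 0.2], [0, 0, 0]],
    [0, [0, 0, 0.2], [0, 0, 0]],
    [0, [0, 0, 0.2], [0, 0, 0]],
    [0, [0, 0, 0.1], [0, 0, 0]],
    [0, [0, 0, 0], [0, 0, 0]]
  ]
}}

```text
t: 2.18
tcp_pos: [0.4292, -0.1142, 0.0669]
tcp_rot: [[0.998, -0.06, -0.006], [-0.06, -0.998, 0.006], [-0.006, -0.005, -1.0]]
force: [0.3, -0.1, 1.1]
finger_gap: 0.0003
```

```bash
python3 - <<'E'
from h import *
o=ctrl.get_obs(); print(o["tcp_pos"],o["force"])
P=[]
for n,(x,y) in(("side",(360,190)),("top",(367,270))):
    p,d=ctrl.camera(n); c=p[y-60:y+60,x-80:x+80]; P.append(cv2.resize(c,None,fx=4.9,fy=4.9)[:, :784][:300*2])
    q=proj(n,o["tcp_pos"]); print(n,q, ((q-[x-80,y-60])*4.9).round())
cv2.imwrite("pics/a.png",P[0])
E
```

```text
[ 0.429178   -0.11422523  0.06687957] [ 0.2671639  -0.13914816  1.09777481]
side [[375.50757826 206.30637061]] [[468. 374.]]
top [[364.91367563 281.82158984]] [[382. 352.]]
```

View pics/a.png

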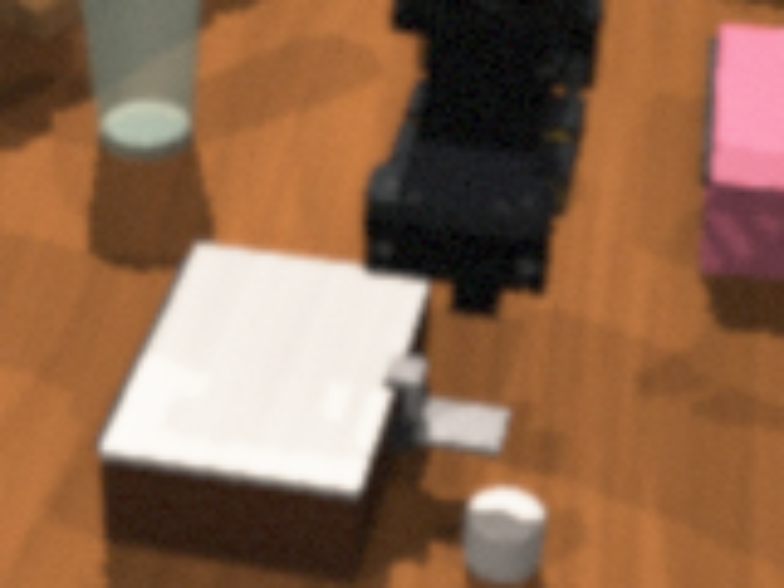

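The side crop shows the fingertip at about (475,305). The TCP projects to (468,374), so they disagree by about 14 image pixels. I'll check with depth before pressing.

```bash
python3 - <<'E'
from h import *
o=ctrl.get_obs(); print(o["t"],o["tcp_pos"],o["finger_gap"])
for n,(x0,x1,y0,y1) in(("side",(340,420,130,215)),("top",(320,410,230,320))):
    p,d=ctrl.camera(n); cv2.imwrite(f"pics/b_{n}.png",p); np.save(f"b_{n}.npy",d)
    u,v=np.meshgrid(np.arange(x0,x1),np.arange(y0,y1)); px=np.c_[u.ravel(),v.ravel()]
    W,z=world(n,d,px); m=(z>0)&(p[px[:,1],px[:,0]].max(1)<60)&(W[:,2]>.058)
    W=W[m];px=px[m]; k=np.argsort(W[:,2])[:400]; print(n,m.sum())
    for a in np.arange(.05,.2,.01):
        s=(W[:,2]>=a)&(W[:,2]<a+.01)
        if s.sum()>3: print(a.round(2),s.sum(),W[s].min(0).round(3),W[s].max(0).round(3),px[s].mean(0).round())
p=cv2.imread("pics/b_side.png")[130:250,280:440]; q=cv2.imread("pics/b_top.png")[210:330,290:450]
cv2.imwrite("pics/b.png",np.hstack([cv2.resize(i,None,fx=2.5,fy=2.5,interpolation=2) for i in(p,q)]))
print(ctrl.get_obs()["tcp_pos"])
E
```

```text
2.2833 [ 0.4306566  -0.11467012  0.06955047] 0.00048265813978402817
side 2050
0.11 28 [ 0.422 -0.109  0.112] [ 0.439 -0.102  0.12 ] [376. 190.]
0.12 16 [ 0.42  -0.109  0.12 ] [ 0.44  -0.101  0.126] [376. 188.]
0.17 4 [ 0.403 -0.193  0.178] [ 0.429 -0.029  0.18 ] [381. 177.]
0.18 124 [ 0.392 -0.197  0.18 ] [ 0.469 -0.024  0.19 ] [374. 182.]
0.19 187 [ 0.391 -0.197  0.19 ] [ 0.47  -0.024  0.2  ] [378. 171.]
0.2 236 [ 0.391 -0.192  0.2  ] [ 0.471 -0.019  0.21 ] [380. 166.]
top 1220
0.19 15 [ 0.4   -0.071  0.192] [ 0.409 -0.028  0.199] [344. 285.]
0.2 14 [ 0.401 -0.074  0.2  ] [ 0.408 -0.023  0.21 ] [346. 285.]
[ 0.43222139 -0.11509611  0.07112224]
```

View pics/b.png

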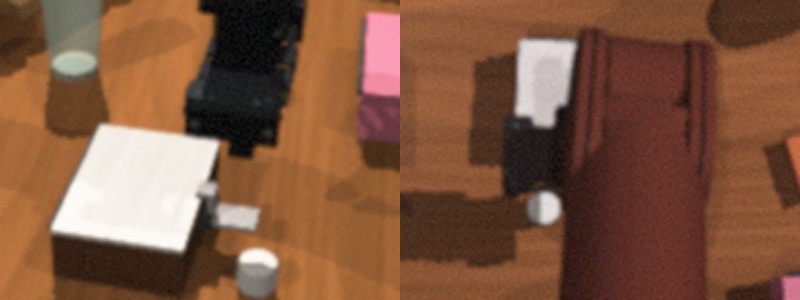

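The depth image puts the real fingertip at z≈0.112, but the state says about 0.07 and is drifting. I'll compare with the first picture and read the state again at rest.

```bash
python3 - <<'E'
from h import *
ds=np.load("side0.npy"); p=cv2.imread("pics/side0.png")
print("proj start",proj("side",[0.151,-0.632,0.183]))
u,v=np.meshgrid(np.arange(475,540),np.arange(20,75)); px=np.c_[u.ravel(),v.ravel()]
W,z=world("side",ds,px); m=(z>0)&(p[px[:,1],px[:,0]].max(1)<70)&(W[:,1]>-.8)
for a in np.arange(.1,.3,.01):
    s=m&(W[:,2]>=a)&(W[:,2]<a+.01)
    if s.sum()>3: print(a.round(2),s.sum(),W[s].min(0).round(3),W[s].max(0).round(3),px[s].mean(0).round())
o=ctrl.get_obs()
for k in o: print(k,np.round(o[k],4).tolist())
E
```

```text
proj start [[492.73789299  74.90871986]]
0.22 49 [ 0.127 -0.683  0.222] [ 0.172 -0.578  0.23 ] [497.  61.]
0.23 62 [ 0.126 -0.682  0.23 ] [ 0.173 -0.575  0.239] [498.  58.]
0.24 63 [ 0.127 -0.682  0.24 ] [ 0.174 -0.573  0.25 ] [498.  54.]
0.25 61 [ 0.126 -0.681  0.25 ] [ 0.173 -0.572  0.26 ] [499.  51.]
0.26 61 [ 0.126 -0.689  0.26 ] [ 0.174 -0.567  0.27 ] [500.  48.]
0.27 56 [ 0.124 -0.691  0.27 ] [ 0.174 -0.567  0.28 ] [502.  45.]
0.28 24 [ 0.127 -0.69   0.28 ] [ 0.174 -0.567  0.29 ] [500.  37.]
0.29 147 [ 0.095 -0.707  0.29 ] [ 0.206 -0.536  0.3  ] [506.  40.]
t 2.3833
q [0.6325, 0.044, -0.474, 2.0529, 0.0192, 1.0499, -1.4826]
joint_vel [0.0011, -0.01, -0.0007, -0.0072, 0.0006, -0.0046, -0.0034]
joint_torque [-0.0251, -35.3521, -0.6161, -35.1442, -0.0347, -0.0275, 0.0039]
tcp_pos [0.4322, -0.1151, 0.0711]
tcp_rot [[0.9981, -0.0611, 0.0002], [-0.0611, -0.9981, 0.0035], [0.0, -0.0035, -1.0]]
force [0.9128, -0.0314, 0.0256]
moment [-0.0284, -0.0328, -0.0375]
finger_gap 0.0008
```

Request:
{"op": "jog_arm", "data": {
  "increments": [
    [0, [0, 0, 0], [0, 0, 0]],
    [0, [0, 0, 0], [0, 0, 0]]
  ]
}}

```text
t: 2.55
tcp_pos: [0.4338, -0.1158, 0.0736]
tcp_rot: [[0.998, -0.061, 0.004], [-0.062, -0.998, 0.002], [0.004, -0.002, -1.0]]
force: [0.2, -0.2, 0.3]
finger_gap: 0.0006
```

```bash
python3 - <<'E'
from h import *
o=ctrl.get_obs()
for k in o: print(k,np.round(o[k],4).tolist())
p,d=ctrl.camera("side")
u,v=np.meshgrid(np.arange(340,420),np.arange(130,225)); px=np.c_[u.ravel(),v.ravel()]
W,z=world("side",d,px); m=(z>0)&(p[px[:,1],px[:,0]].max(1)<60)&(W[:,2]>.058)&(W[:,2]<.14)
print(m.sum(),W[m].min(0),W[m].max(0),px[m].max(0)); print(ctrl.get_obs()["tcp_pos"])
E
```

```text
t 2.55
q [0.633, 0.0413, -0.4738, 2.0499, 0.0188, 1.0516, -1.4821]
joint_vel [0.0026, -0.0139, 0.0002, -0.0139, -0.0043, 0.0084, 0.0028]
joint_torque [-0.0313, -35.9487, -0.6091, -35.9512, -0.0362, -0.0896, -0.0017]
tcp_pos [0.4338, -0.1158, 0.0736]
tcp_rot [[0.9981, -0.0615, 0.0038], [-0.0615, -0.9981, 0.0019], [0.0037, -0.0022, -1.0]]
force [0.2037, -0.1728, 0.3077]
moment [-0.0057, -0.0359, -0.0598]
finger_gap 0.0006
42 [ 0.42435711 -0.10998418  0.11659831] [ 0.442016   -0.10321167  0.13046975] [379 190]
[ 0.43399286 -0.11582293  0.07368744]
```

The reported TCP is about 40 mm below the fingertips the camera sees. This offset was already there at the start, and xy agrees. I'll descend by small steps and watch the force, so contact decides it.

Request:
{"op": "jog_arm", "data": {
  "increments": [
    [0, [-0.05, 0.01, 0], [0, 0, -0.01]],
    [0, [0, 0, 0.11], [0, 0, 0]],
    [0, [0, 0, 0.1], [0, 0, 0]],
    [0, [0, 0, 0], [0, 0, 0]]
  ]
}}

```text
t: 2.93
tcp_pos: [0.4294, -0.1182, 0.0452]
tcp_rot: [[0.999, -0.046, 0.011], [-0.046, -0.999, -0.001], [0.012, 0.001, -1.0]]
force: [-0.3, -0.1, 0.1]
finger_gap: 0.0007
```

Request:
{"op": "jog_arm", "data": {
  "increments": [
    [0, [0, 0, 0.03], [0, 0, 0]],
    [0, [0, 0, 0.03], [0, 0, 0]],
    [0, [0, 0, 0], [0, 0, 0]]
  ]
}}

```text
t: 3.18
tcp_pos: [0.4306, -0.1185, 0.0375]
tcp_rot: [[0.999, -0.046, 0.013], [-0.046, -0.999, -0.002], [0.014, 0.002, -1.0]]
force: [-0.8, 0.5, 0.5]
finger_gap: 0.0003
```

Request:
{"op": "jog_arm", "data": {
  "increments": [
    [0, [-0.02, 0, 0.03], [0, 0, 0.01]],
    [0, [-0.01, 0, 0.03], [0, 0, 0]],
    [0, [0, 0, 0.02], [0, 0, 0]]
  ]
}}

```text
t: 3.43
tcp_pos: [0.4272, -0.1186, 0.0261]
tcp_rot: [[0.998, -0.063, 0.016], [-0.063, -0.998, -0.003], [0.016, 0.002, -1.0]]
force: [0.7, 0.4, 0.6]
finger_gap: 0.0003
```

```bash
cat >> h.py <<'E'
def look(out=None,z0=.04):
    o=ctrl.get_obs(); p,d=ctrl.camera("side")
    u,v=np.meshgrid(np.arange(340,420),np.arange(130,225)); px=np.c_[u.ravel(),v.ravel()]
    W,z=world("side",d,px); m=(z>0)&(p[px[:,1],px[:,0]].max(1)<60)&(W[:,2]>z0)&(W[:,2]<.14)&(W[:,0]<.446)
    print("obs",o["t"],np.round(o["tcp_pos"],4),np.round(o["force"],2),"cam tip",m.sum(),W[m].min(0).round(4),W[m].max(0).round(4))
    if out: cv2.imwrite(out,cv2.resize(p[130:250,280:440],None,fx=4,fy=4))
    return p,d
E
python3 -c "from h import *; look('pics/c.png')"
```

```text
obs 3.4333 [ 0.4272 -0.1186  0.0261] [0.75 0.36 0.61] cam tip 52 [ 0.3963 -0.1956  0.0682] [ 0.4431 -0.0292  0.14  ]
```

View pics/c.png

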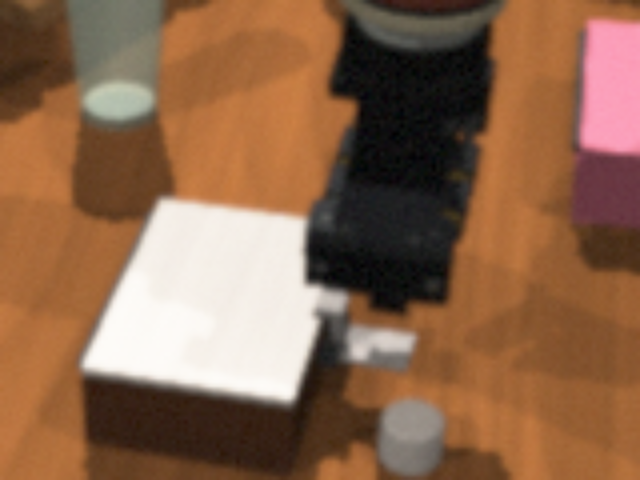

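No contact at reported z = 0.026. The picture shows the tip (pixel (390,305) in the crop) still well above the tab, so the state's z is about 42 mm low and I should use the camera and force instead. Going on down.

Request:
{"op": "jog_arm", "data": {
  "increments": [
    [0, [0, 0, 0.08], [0, 0, 0]],
    [0, [0, 0, 0.08], [0, 0, 0]],
    [0, [-0.01, 0, 0.02], [0, 0, 0]]
  ]
}}

```text
t: 3.73
tcp_pos: [0.427, -0.1189, -0.0015]
tcp_rot: [[0.998, -0.064, 0.018], [-0.063, -0.998, -0.004], [0.018, 0.003, -1.0]]
force: [-0.3, 0.8, 0.7]
finger_gap: 0.0004
```

Request:
{"op": "jog_arm", "data": {
  "increments": [
    [0, [0, 0, 0.03], [0, 0, 0]],
    [0, [0, 0, 0.03], [0, 0, 0]]
  ]
}}

```text
t: 3.9
tcp_pos: [0.4273, -0.1189, -0.0104]
tcp_rot: [[0.998, -0.063, 0.018], [-0.063, -0.998, -0.004], [0.018, 0.003, -1.0]]
force: [-0.7, -0.0, 8.3]
finger_gap: 0.0005
```

Request:
{"op": "jog_arm", "data": {
  "increments": [
    [0, [0, 0, 0.03], [0, 0, 0]],
    [0, [0, 0, 0.03], [0, 0, 0]]
  ]
}}

```text
t: 4.07
tcp_pos: [0.4288, -0.1193, -0.0147]
tcp_rot: [[0.998, -0.064, 0.018], [-0.064, -0.998, -0.006], [0.018, 0.005, -1.0]]
force: [-41.4, 11.5, 107.3]
finger_gap: 0.0005
```

107 N means it's hard on the stop. Backing off straight up.

Request:
{"op": "jog_arm", "data": {
  "increments": [
    [0, [0, 0, -0.06], [0, 0, 0]],
    [0, [0, 0, -0.1], [0, 0, 0]],
    [0, [0, 0, -0.15], [0, 0, 0]]
  ]
}}

```text
t: 4.32
tcp_pos: [0.4262, -0.1186, 0.0328]
tcp_rot: [[0.998, -0.063, 0.013], [-0.063, -0.998, -0.006], [0.013, 0.005, -1.0]]
force: [-0.8, 0.3, -0.4]
finger_gap: 0.0005
```

```bash
python3 -c "from h import *; look('pics/d.png')"
```

```text
obs 4.3167 [ 0.4262 -0.1186  0.0328] [-0.83  0.27 -0.4 ] cam tip 25 [ 0.4172 -0.1123  0.0752] [ 0.4352 -0.1051  0.0848]
```

View pics/d.png

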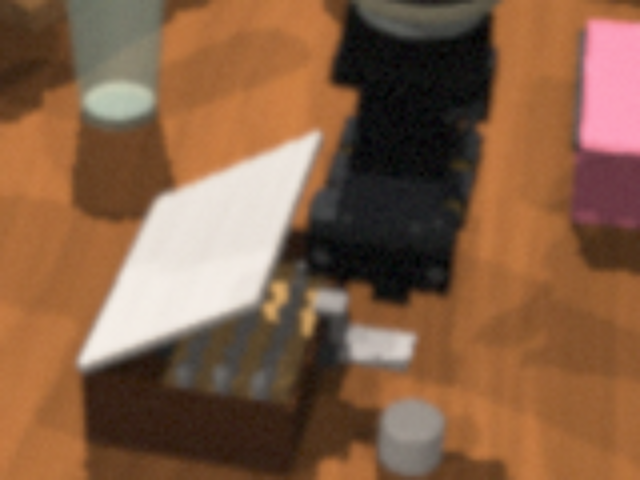

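The lid has popped up: its raised edge runs from (320,135) to (265,300) in the crop, and the tin and the tab are in place. I'll raise the finger slightly, bring its front face to the lid edge, and push forward and up along the lid's arc.

Request:
{"op": "jog_arm", "data": {
  "increments": [
    [0, [0, 0, -0.08], [0, 0, 0]],
    [0, [0.1, 0, 0], [0, 0, 0]],
    [0, [0.1, 0, 0], [0, 0, 0]],
    [0, [0.06, 0, 0], [0, 0, 0]],
    [0, [0, 0, 0], [0, 0, 0]]
  ]
}}

```text
t: 4.78
tcp_pos: [0.4718, -0.123, 0.055]
tcp_rot: [[0.998, -0.064, 0.026], [-0.064, -0.998, -0.012], [0.027, 0.01, -1.0]]
force: [-0.6, 0.7, -0.1]
finger_gap: 0.0006
```

Request:
{"op": "jog_arm", "data": {
  "increments": [
    [0, [0.06, 0, -0.04], [0, 0, 0]],
    [0, [0.06, 0, -0.05], [0, 0, 0]],
    [0, [0.06, 0, -0.05], [0, 0, 0]],
    [0, [0.06, 0, -0.03], [0, 0, 0]]
  ]
}}

```text
t: 5.12
tcp_pos: [0.4989, -0.1246, 0.0784]
tcp_rot: [[0.998, -0.065, 0.009], [-0.065, -0.998, -0.01], [0.01, 0.009, -1.0]]
force: [-1.9, -0.2, 0.8]
finger_gap: 0.0007
```

```bash
python3 -c "from h import *; look('pics/e.png')"
```

```text
Traceback (most recent call last):
  File "h.py", line 17, in look
    print("obs",o["t"],np.round(o["tcp_pos"],4),np.round(o["force"],2),"cam tip",m.sum(),W[m].min(0).round(4),W[m].max(0).round(4))
                                                                                         ~~~~~~~~^^^
ValueError: zero-size array to reduction operation minimum which has no identity
```

Contact is light (-1.9 N), consistent with the lid at about 0.86 rad. Continuing.

Request:
{"op": "jog_arm", "data": {
  "increments": [
    [0, [0.06, 0, -0.03], [0, 0, 0]],
    [0, [0.06, 0, -0.02], [0, 0, 0]],
    [0, [0.06, 0, -0.01], [0, 0, 0]],
    [0, [0.06, 0, 0], [0, 0, 0]],
    [0, [0.06, 0, 0], [0, 0, 0]]
  ]
}}

```text
t: 5.58
tcp_pos: [0.5469, -0.1277, 0.0879]
tcp_rot: [[0.998, -0.065, 0.01], [-0.064, -0.998, -0.01], [0.011, 0.009, -1.0]]
force: [-0.9, -0.6, -0.1]
finger_gap: 0.0003
```

```bash
python3 - <<'E'
from h import *
p,d=ctrl.camera("side"); cv2.imwrite("pics/f.png",cv2.resize(p[100:250,260:460],None,fx=3.5,fy=3.5)); print(ctrl.get_obs()["tcp_pos"])
E
```

```text
[ 0.54851063 -0.12758622  0.08792719]
```

View pics/f.png

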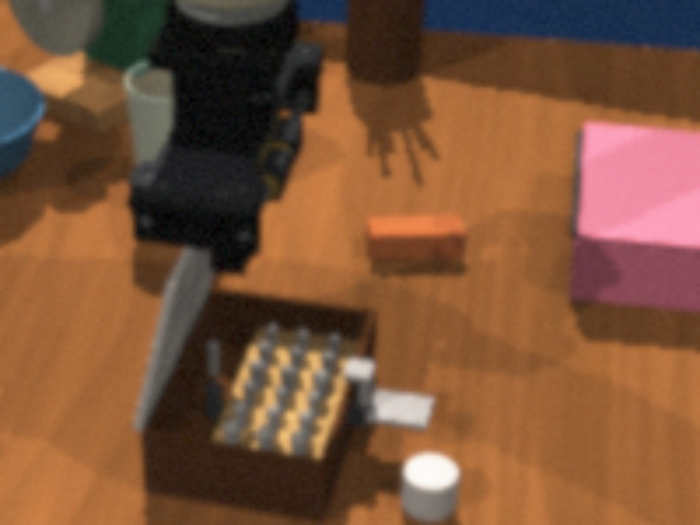

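The lid is near upright, with its edge at about (185,250) against the finger, and the body clears it. I'll push on past upright.

Request:
{"op": "jog_arm", "data": {
  "increments": [
    [0, [0.06, 0, 0], [0, 0, 0]],
    [0, [0.06, 0, 0], [0, 0, 0]],
    [0, [0.06, 0, 0], [0, 0, 0]],
    [0, [0.05, 0, 0], [0, 0, 0]],
    [0, [0.05, 0, 0], [0, 0, 0]]
  ]
}}

```text
t: 6.05
tcp_pos: [0.5928, -0.1301, 0.0867]
tcp_rot: [[0.998, -0.064, 0.009], [-0.064, -0.998, -0.009], [0.01, 0.008, -1.0]]
force: [0.3, -0.3, 0.3]
finger_gap: 0.0002
```

Now back off, rise clear, and let it settle.

Request:
{"op": "jog_arm", "data": {
  "increments": [
    [0, [-0.1, 0, 0], [0, 0, 0]],
    [0, [-0.15, 0, -0.1], [0, 0, 0]],
    [0, [-0.2, 0, -0.2], [0, 0, 0]],
    [0, [-0.2, 0, -0.2], [0, 0, 0]],
    [0, [-0.1, 0, -0.2], [0, 0, 0]],
    [0, [0, 0, 0], [0, 0, 0]],
    [0, [0, 0, 0], [0, 0, 0]],
    [0, [0, 0, 0], [0, 0, 0]],
    [0, [0, 0, 0], [0, 0, 0]],
    [0, [0, 0, 0], [0, 0, 0]]
  ]
}}

```text
t: 6.88
tcp_pos: [0.4797, -0.1208, 0.1923]
tcp_rot: [[0.998, -0.062, 0.008], [-0.062, -0.998, -0.005], [0.008, 0.005, -1.0]]
force: [0.0, 0.6, -1.2]
finger_gap: 0.0002
```

```bash
python3 - <<'E'
from h import *
o=ctrl.get_obs(); print(o["t"],o["tcp_pos"],o["force"])
p,d=ctrl.camera("side"); cv2.imwrite("pics/g.png",p)
d0=np.load("side0.npy"); p0=cv2.imread("pics/side0.png")
u,v=np.meshgrid(np.arange(260,400),np.arange(150,260)); px=np.c_[u.ravel(),v.ravel()]
W,z=world("side",d,px); m=(z>0)&(W[:,0]>.57)&(W[:,0]<.66)&(W[:,2]>.07)&(W[:,2]<.175)&(W[:,1]<-.03)&(W[:,1]>-.23)
if m.sum()>20:
    c=np.linalg.lstsq(np.c_[np.ones(m.sum()),W[m,2],W[m,1]],W[m,0],rcond=None)[0]; print(m.sum(),"lid angle",np.pi/2+np.arctan(c[1]),W[m].min(0),W[m].max(0))
df=np.abs(d-d0)>.01; df[(d==0)|(d0==0)]=0
n,l,s,c=cv2.connectedComponentsWithStats(cv2.morphologyEx(df.astype(np.uint8),cv2.MORPH_OPEN,np.ones((3,3)))); print(s[1:])
E
```

```text
6.8833 [ 0.47971046 -0.1207982   0.19232303] [ 0.00525988  0.56281818 -1.21291181]
1428 lid angle 1.8570528346452029 [ 0.58234935 -0.21712963  0.07000452] [ 0.62642519 -0.04326849  0.16746617]
[[ 144    0    3    2    6]
 [ 330    0   58  141 5743]
 [ 479    0   53   69 2124]
 [ 619    0   21   45  682]
 [ 201   31    3    3    9]
 [ 307   36    3    3    9]
 [ 298   38    3    3    9]
 [ 323   41    3    3    9]
 [ 555   45   85  195 5451]
 [  79   54    3    3    9]
 [  23   57    4    4   15]
 [  47   59    3    3    9]
 [  90   62    3    3    9]
 [ 561   62    3    3    9]
 [  82   66    3    3    9]
 [  94   69    3    3    9]
 [ 125   83    3    3    9]
 [ 201   86    3    3    9]
 [ 216   88    3    3    9]
 [  77   90    6    4   19]
 [ 236   93    3    3    9]
 [  89   98    3    3    9]
 [ 638  104    2    3    6]
 [ 165  107    3    3    9]
 [ 191  109    4    3   12]
 [ 213  114    4    3   12]
 [ 142  120    3    3    9]
 [  96  124    3    3    9]
 [  50  128    3    3    9]
 [ 203  132    3    3    9]
 [ 138  138    3    4   12]
 [ 195  138    3    3    9]
 [ 281  140   38   82 1663]
 [ 115  152    3    3    9]
 [ 122  152    3    3    9]
 [  82  163    6    7   23]
 [ 628  165   12   31  184]
 [ 304  180   64   51 2111]
 [ 584  182   44   76 1473]
 [  94  188    4    4   15]
 [ 613  197   27   69  858]]
```

View pics/g.png

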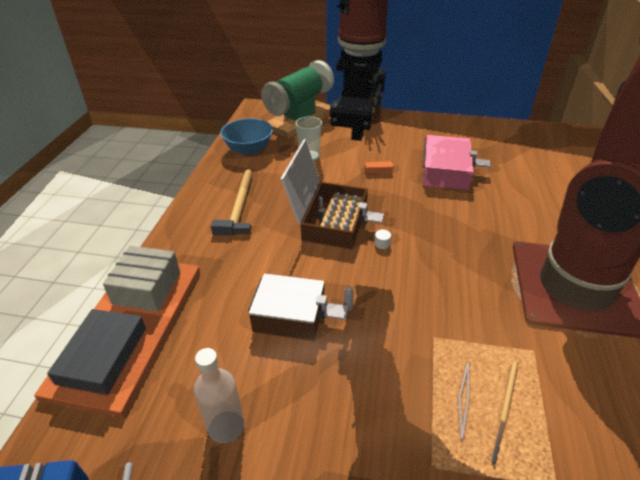

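The lid stands open at (300,185), measured at 1.857 rad, which is its stop. The tin (383,239), punch (348,298), narrow case, hammer, tumbler and waxbar are where they were, and the gripper is clear. Handing in.

```bash
python3 -c "
from h import *
print(ctrl.job_done())"
```

```text
the job is handed in; nothing more can be done
None
```

I pressed the wide case's tab with the closed fingertips, which popped its lid. I then pushed the lid past upright with the front of the finger, backed off and handed the job in at about 7 s.

**Last checks:** depth puts the lid at about 1.86 rad, which is its stop, and it stayed there after the gripper left. The narrow case is shut. A depth comparison with the first side view shows differences only at the arm and the lid, apart from small specks of noise. The tin, punch, hammer, tumbler, bottle and waxbar show no change.

**What disagreed or went badly:**
- **Reported height:** the reported TCP height was about 42 mm lower than the fingertips seen by the camera, from the start. Contact with the tab bore this out, so I worked from camera and force.
- **Hard press:** my last press step drove the tab hard against its stop. The wrist force read about 107 N along z (about 116 N in all) at the end of that step, just under the 120 N limit. I backed off at once. The reading is only given at the end of a move, so I can't rule out a higher peak in between.

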